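# Set the draught slide of a smoker

## Robot

A 6-joint arm with a two-finger parallel gripper is mounted at the origin on a cart in front of the work surface, level with it; the furniture and walls round the work are solid. World frame = base frame: x ahead of the robot, y to its left, z up, the work surface at z = 0. Lengths are in m, angles in degrees, forces in N, time in s.
With the tool pointing down it reaches from about 0.375 to 0.9 m from the base axis. Payload 3.1 kg.
Tool frame: the origin (TCP) lies at the very end of the fingers, on their centre line; the grasp point (between the pads) lies 19 mm behind it; z points along the fingers, y is the line along which they close (so a half turn about z gives the same grasp; the last joint's range is limited). The gripper opens to 87 mm and grips with 3 to 60 N. Pads are 19 mm wide; open, the fingers measure 117 mm over their backs; the gripper's body (75 mm by 190 mm) begins 51 mm behind the grasp point.
Start: joints at [-75.086, 30.224, 82.088, -0, 67.689, -10.227], TCP at [0.266, -0.566, 0.223] pointing down, gripper open.
Joint ranges: [-176.69, 176.69], [-43.24, 126.21], [12.49, 139.97], [-82, 262], [0, 151.66], [-163.58, 163.58]. Speed limits (degrees/s): [159.86, 159.86, 180, 180, 180, 180].

## Interface

Orientations are given as a 3x3 rotation matrix whose columns are the frame's x, y, z axes.
In Python, from rig import readout, viewer, ticket gives the robot as it stands.
- The arm moves only by the tool send_rows, never from a script. Its argument "moves" is a list of rows, each a list of 6 numbers: the shift along the tool's x, y, z in units of 250 mm (1.0 is 250 mm), then the turn, a rotation vector about the tool's x, y, z in units of 90 degrees (1.0 is 90 degrees). A call has 1 to 12 rows; each row is the pose to reach, as a shift and turn from the pose commanded when the call began, along the tool's axes at that moment; what a row does not reach only later rows make up. A row lasts 1/10 s, in which the tool goes at most 50 mm and 8.59 degrees, less where a joint would pass 70% of its speed; a pose out of reach is approached as far as the arm can. A call with a number of a shift or a turn outside -1 to 1 is refused whole. A call with a gripper value outside its range is refused whole. "grip" is the opening, from 0 (shut) to 1 (fully open), set as the call begins (left out, the last holds). The fingers move at their own pace and stop on an object; the grip force is fixed at half the most. Time passes only in rows, so rows that repeat a pose let the fingers close. It gives the time, the measured TCP pose, the force, the opening and the grip force at its end, in the units of the state.
- readout.read_state(): the state, without advancing time (a new reading comes with each control period).
- viewer.capture(name): name is "side" or "top"; returns (picture, depth): 420x560x3 uint8, red, green, blue; 420x560 float32, m along the optical axis (not along the pixel's ray), 0 where there is no reading.
- viewer.camera_info(name): a dict with "fx", "fy", "cx", "cy" (pixels), "R" (3x3) and "t" (3): a world point X has camera coordinates R X + t. Camera axes: x right, y down, z forward; pixel columns grow to the right and rows downward; lengths in m; the calibration is good to about 2 mm. A picture is of the moment at which its call begins. camera_info takes no time and is no camera call.
- ticket.hand_in(): hands the job in; it is judged then, once.
The state is a dict: "time_s": time; "joint_positions": joint angles; "qvel": joint speeds; "tau": joint torques, N m; "position": TCP position; "tcp_rot": TCP orientation; "force": force on the tool from outside, world axes, zero at the start; "moment": the same for the moment, N m; "opening": opening from 0.0 (shut) to 1.0 (fully open); "grasp_force": force on a finger pad.
Only numpy, scipy, OpenCV 4.12 (cv2) and the standard library are available. Lean on these libraries where they do the work, as an engineer would, in place of code of your own. Each camera call takes 0.05 s, during which the arm holds its last target. There are 200 camera calls.

## Task

Set the smoker's draught for lighting: by its wooden clamp knob, draw the sprung vent slide down out of its guide until the slide's brass index stands level with the red set tab, and clamp it there by turning the knob clockwise right to its stop, so that the slide stays at the tab when you let go. Leave the red tab and the things on the worktop as they are.

Things in the scene. Friction and masses are not known exactly. Their poses are not given: they have to be found in the camera images.
- smoker: Countertop smoker, fixed: dark green box 250 mm deep, 300 mm wide, 115 mm high in front, chimney at its back right. Origin: centre of its underside; x to its back, y to its left, z up. Its hood slopes up from the front edge (x -125, z 115 mm) at 35 degrees for 230 mm to a flat top 247 mm high. The vent lies on this slope along the centre line, less than 25 mm high except for the knob
- vent_slide (a joint): Aluminium vent slide, a 105 x 60 mm plate between steel guide rails, running straight down the slope. Value: how far it is drawn out, m; 0 = shut (fully up), 0.082 = end of travel. Its return spring pulls with about 3 N when shut, 7 N when fully out; only the clamp can hold it out
- slide_index (a point): Tip of the slim brass index at the slide's left side, over the white scale (a tick every 10 mm), 13 mm off the slope. Axes: x straight up the slope, y left, z square off the slope. The index is level with the knob's axis along the slope and 55 mm to its left
- tab_mark (a point): Tip of the thin red pointer of the red set tab (block 16 x 16 x 13 mm on a track at the scale's left edge), 13 mm off the slope. Axes as slide_index. Level means the same place along x as slide_index
- set_tab (a joint): Place of the red tab along the scale in the measure of vent_slide (m, down the slope): the index is level with the tab when both values are equal
- clamp_knob: Wooden T-bar clamp knob on the slide: bar 66 mm long (its y), 15 mm wide (its x), 26 mm high on a slim stud. z is its axis, square off the slope, so 35 degrees from vertical. Origin on the axis at the face of the slope; the bar spans 33 to 59 mm above it and stays at that height. With x straight up the slope the clamp is fully slack; clockwise seen from outside tightens
- knob_grip (a point): Centre of the wooden bar, 46 mm above the knob's origin, same axes. The knob starts 0.35 to 0.6 rad from slack. It turns with 0.2 N m and holds nothing until the clamp bites, 0.6 to 1.1 rad from slack (unseen wear); it carries the slide about 0.8 rad later and is tight when it comes to its hard stop at 2.4 rad (a clear rise to over 1 N m). It does not turn back by itself
- clamp_pad: Pressure pad inside the clamp, hidden under the slide below the knob: the knob's cam presses it on a brake bar in the guide. Cannot be handled; it is listed because the tightness of the clamp is measured as the force of the knob on it (over 35 N is tight; the stop gives 45 to 70 N). Origin and axes as the slide's, on the knob's axis
- spice_a: Spice jar 42 mm wide, 106 mm high, standing left of the smoker; origin: centre of its underside
- lemon: Lemon 78 x 55 x 56 mm, lying right of the smoker; origin: centre of its underside
- tongs: Steel tongs 315 mm long lying at the right of the worktop; origin: under their middle
- onion: Onion, 71 mm, at the left of the worktop; origin: centre of its underside
- tomato: Tomato, 58 mm, at the left of the worktop; origin: centre of its underside

How it is judged (in metres and radians):
On the way:
1. the slide is drawn out until its index is within 4 mm of the red tab (x of slide_index in the frame of tab_mark between -0.004 and 0.004 m), for 0.2 s.
At the end, for the whole second after the job is handed in: The slide stands still with its index within 4 mm of the red tab, measured along the slope, held by the clamp alone; the knob bears on the clamp pad with more than 35 N (all of step 1 and contact force between clamp_knob and clamp_pad above 35 N and velocity of joint vent_slide between -0.02 and 0.02 m/s); the robot touches nothing.
It fails at once if the red tab is shifted by more than 3 mm (distance of tab_mark from where it was at the start of the episode above 0.003 m).
It fails at once if a thing on the worktop is shifted by more than 30 mm (distance of any of spice_a, lemon, tongs, onion, tomato from where it was at the start of the episode above 0.03 m).
It also fails if it takes over 51 s, if anything falls off the work surface, if the arm or the gripper's body presses on something with over 40 N, if the wrist force passes 120 N, or if a joint passes its speed limit or range.

## Working session

There is one attempt and no reset: what is moved stays moved. The work goes in short steps, Python scripts to look and compute and a tool call to move; the robot and the scene stay as the last step left them, time stands still between calls to the robot, and variables do not carry over. Pictures are saved under pics/ and viewed, at most 10 in all, crops included, and the job is handed in when it is done.

Besides the shell and the picture viewer there is one more tool, called by a JSON object that holds its "api" and its "payload". send_rows: Moves the arm, as the interface text tells. Shifts and turns lie within -1 to 1; 1 stands for 250 mm of shift or 90 degrees of turn. Its arguments: {"type":"object","properties":{"moves":{"type":"array"},"grip":{"type":"number"}},"required":["moves"]}

```bash
mkdir -p pics; ls
python3 - <<'E'
from rig import readout, viewer
import cv2, numpy as np
s=readout.read_state(); print(s)
for n in("side","top"):
    p,d=viewer.capture(n); cv2.imwrite(f"pics/{n}0.png",p[:,:,::-1]); np.savez(f"{n}0.npz",p=p,d=d); print(n,viewer.camera_info(n))
E
```

```text
pics
{'time_s': 0.0, 'joint_positions': array([-7.50861635e+01,  3.02788083e+01,  8.21588503e+01,  6.30664775e-04,
        6.76885927e+01, -1.02277761e+01]), 'qvel': array([ 0.01500335, -0.01813622, -0.01555914,  0.11019227,  0.025073  ,
        0.0147691 ]), 'tau': array([ 1.03320883e-03, -4.40046036e+01, -1.76590115e+01,  6.36162492e-02,
        5.83702116e-02, -1.55629732e-04]), 'position': array([ 0.26536348, -0.56503668,  0.22155965]), 'tcp_rot': array([[ 9.05262366e-01,  4.24852607e-01, -5.57266100e-04],
       [ 4.24852783e-01, -9.05259945e-01,  2.13189306e-03],
       [ 4.01269645e-04, -2.16667861e-03, -9.99997572e-01]]), 'force': array([ 0.82197828, -0.5962855 ,  0.37684041]), 'moment': array([-0.03058656,  0.00600681, -0.05970137]), 'grasp_force': 0.0, 'opening': 0.9995135578712265}
side {'fx': 418.4064931042651, 'fy': 418.4064931042651, 'cx': 281.94172332685105, 'cy': 206.09157641621485, 'R': array([[-0.99990534,  0.00458999,  0.01297072],
       [-0.00869248,  0.52001003, -0.85411592],
       [-0.01066528, -0.85414782, -0.51992091]]), 't': array([0.59665232, 0.11778791, 1.23845786])}
top {'fx': 471.1135154672951, 'fy': 471.1135154672951, 'cx': 274.69060745410536, 'cy': 211.3609577115007, 'R': array([[ 0.0129364 , -0.99988535, -0.00786952],
       [-0.99626717, -0.01221703, -0.08545445],
       [ 0.08534851,  0.00894561, -0.996311  ]]), 't': array([0.01146023, 0.57716662, 1.5149165 ])}
```

View pics/top0.png

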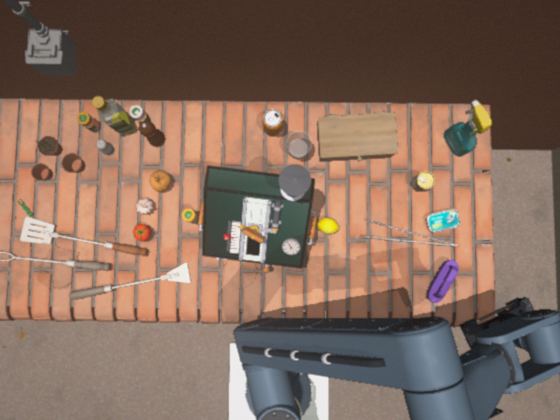

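View pics/side0.png

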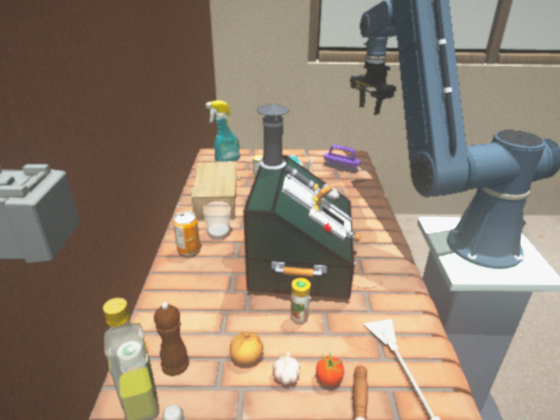

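The top view shows the smoker at (203–315, 165–270), with the knob near (253,234) and the red tab near (227,238). In the side view the knob is near (323,197) and the tab near (327,227). I'll zoom in and fit the slope from depth.

```bash
cat > h.py <<'E'
import numpy as np, cv2
from rig import viewer
def pts(n,d):
    c=viewer.camera_info(n); v,u=np.mgrid[:d.shape[0],:d.shape[1]]
    P=np.dstack([(u-c['cx'])/c['fx']*d,(v-c['cy'])/c['fy']*d,d])
    return (P-c['t'])@c['R']
def ray(n,uv):
    c=viewer.camera_info(n); r=c['R'].T@np.array([(uv[0]-c['cx'])/c['fx'],(uv[1]-c['cy'])/c['fy'],1]); return -c['R'].T@c['t'],r
def proj(n,X):
    c=viewer.camera_info(n); q=c['R']@X+c['t']; return np.array([c['fx']*q[0]/q[2]+c['cx'],c['fy']*q[1]/q[2]+c['cy']])
E
python3 - <<'E'
from h import *
t=np.load('top0.npz'); s=np.load('side0.npz')
a=cv2.resize(t['p'][165:275,195:325],None,fx=6,fy=5.4545,interpolation=cv2.INTER_CUBIC)
cv2.imwrite('pics/ct.png',cv2.resize(t['p'][180:270,200:320],None,fx=6.6,fy=6.6,interpolation=cv2.INTER_CUBIC)[:,:,::-1])
cv2.imwrite('pics/cs.png',cv2.resize(s['p'][150:250,245:365],None,fx=6,fy=6,interpolation=cv2.INTER_CUBIC)[:,:,::-1])
P=pts('top',t['d'])
g=t['p'].astype(int)
m=np.zeros(g.shape[:2],bool); m[160:275,195:325]=1
dark=m&(g.max(2)<75)&(P[...,2]>.05)&(P[...,2]<.3)
Q=P[dark]
# normals by RANSAC for slope with tilt ~35
rng=np.random.default_rng(0);best=0
for _ in range(3000):
    a=Q[rng.choice(len(Q),3)]; n=np.cross(a[1]-a[0],a[2]-a[0]); l=np.linalg.norm(n)
    if l<1e-4: continue
    n/=l; n*=np.sign(n[2])
    if abs(np.degrees(np.arccos(n[2]))-35)>4: continue
    k=abs((Q-a[0])@n)<.003
    if k.sum()>best: best=k.sum(); bk=k
R=Q[bk]; c=R.mean(0); n=np.linalg.svd(R-c)[2][2]; n*=np.sign(n[2])
print(best,len(Q),c,n,np.degrees(np.arccos(n[2])),np.degrees(np.arctan2(-n[1],-n[0])))
# smoker yaw also via rect of roof top points
top=m&(abs(P[...,2]-.247)<.006)&(g.max(2)<75)
r=cv2.minAreaRect((P[top][:,:2]*1000).astype(np.float32)); print('flat',top.sum(),r,P[top][:,2].mean())
al=m&(P[...,2]>.1)&(P[...,2]<.26)
print('hood',cv2.minAreaRect((P[al][:,:2]*1000).astype(np.float32)))
E
```

```text
1635 2492 [0.49752734 0.10534132 0.16957905] [-0.5779164   0.07179788  0.81293155] 35.616651491556844 -7.081897572551829
flat 568 ((627.598388671875, 61.83979797363281), (302.36767578125, 82.18350982666016), 83.03376007080078) 0.24830238316516903
hood ((542.029296875, 73.20487213134766), (362.4990234375, 258.8226013183594), 83.39266967773438)
```

View pics/ct.png

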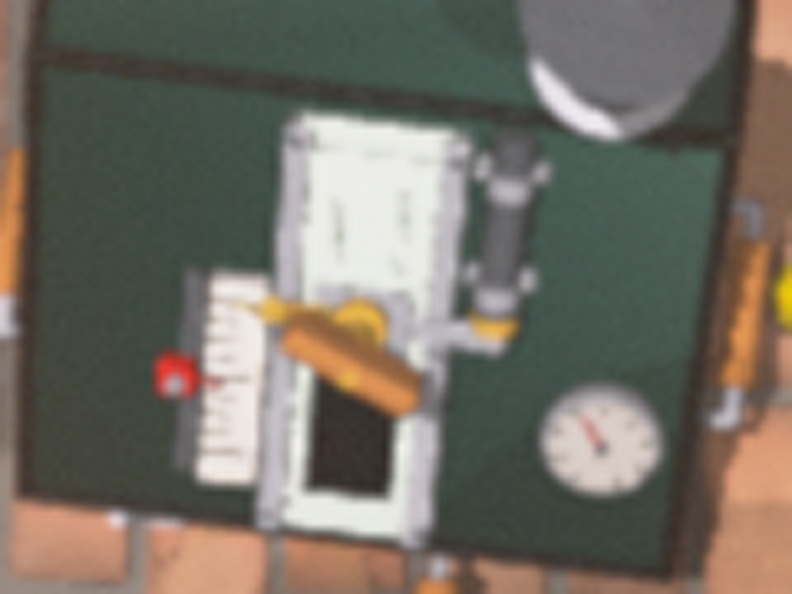

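View pics/cs.png

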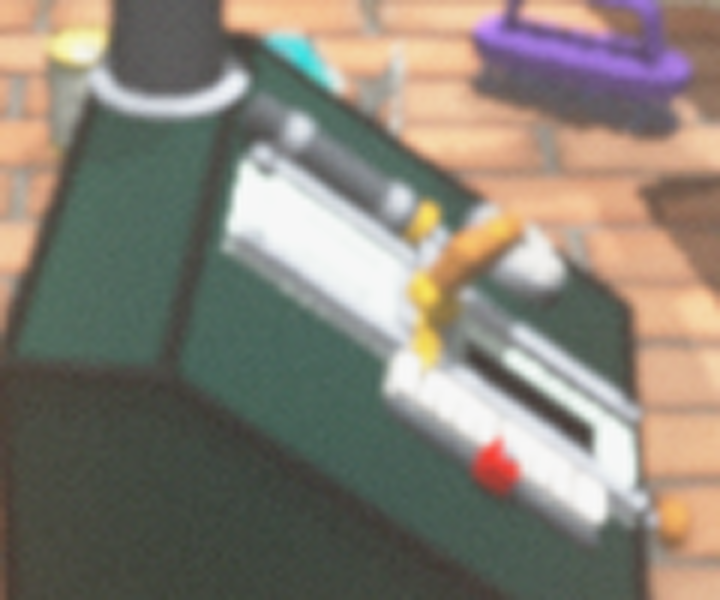

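The top crop shows the index tip at about (225,302) and the red pointer tip at about (222,381), with the bar running from (285,340) to (418,395), turned clockwise. The side crop shows the tab at (495,467), the index near (425,345) and the bar from (440,275) to (515,225). Next I'll measure all of these in the slope frame.

```bash
cat >> h.py <<'E'
yaw=np.radians(-7.0); a=np.radians(35)
hx=np.array([np.cos(yaw),np.sin(yaw),0]); SX=hx*np.cos(a)+np.array([0,0,np.sin(a)]); SY=np.array([-np.sin(yaw),np.cos(yaw),0]); SZ=np.cross(SX,SY)
S=np.c_[SX,SY,SZ]; C0=np.array([0.49752734,0.10534132,0.16957905])
def onplane(n,uv,h):
    o,r=ray(n,uv); t=(h-(o-C0)@SZ)/(r@SZ); return S.T@(o+t*r-C0)*1000
def tri(ut,us):
    o1,r1=ray('top',ut);o2,r2=ray('side',us)
    A=np.c_[r1,-r2]; k=np.linalg.lstsq(A,o2-o1,rcond=None)[0]; p,q=o1+k[0]*r1,o2+k[1]*r2
    return S.T@((p+q)/2-C0)*1000, np.linalg.norm(p-q)*1000
def slopeplane(n,im,d,box):
    P=pts(n,d);
E
python3 - <<'E'
from h import *
for n,box in(('top',(180,270,200,320)),('side',(150,250,245,365))):
    z=np.load(n+'0.npz'); P=(pts(n,z['d'])-C0)@S*1000; g=z['p']; m=np.zeros(g.shape[:2],bool); m[box[0]:box[1],box[2]:box[3]]=1
    hsv=cv2.cvtColor(g,cv2.COLOR_RGB2HSV); H,s,v=[hsv[...,i].astype(int) for i in range(3)]
    near=m&(abs(P[...,0])<130)&(abs(P[...,1])<110)
    pl=near&(g.max(2)<75)&(abs(P[...,2])<8); print(n,'slope h',np.median(P[pl][:,2]),pl.sum())
    bar=near&(P[...,2]>28)&(P[...,2]<75)&(H>5)&(H<20)&(s>110)
    topf=bar&(P[...,2]>52)
    for q,nm in((bar,'bar'),(topf,'topface')):
        B=P[q]; 
        if len(B)>4: print(nm,len(B),B.mean(0),B[:,2].max(),cv2.minAreaRect(B[:,:2].astype(np.float32)))
    vs,us=np.nonzero(bar); print('bar px',us.mean(),vs.mean(),cv2.minAreaRect(np.c_[us,vs].astype(np.float32)))
    red=near&((H<5)|(H>174))&(s>140)&(v>90); vs,us=np.nonzero(red); print('red',list(zip(us,vs)),us.mean(),vs.mean(),P[red].mean(0))
    gold=near&(H>=20)&(H<32)&(s>120); vs,us=np.nonzero(gold); print('gold',[(x,y,*P[y,x].round()) for x,y in zip(us,vs)])
print('tab13',onplane('top',(233.6,237.7),.013),'idx13',onplane('top',(234.1,225.8),.013))
for u in((253.3,235.6),):print('knob46',onplane('top',u,.046),onplane('top',u,.056))
print('redtri',tri((226.8,237),(327.5,227.5)))
E
```

```text
top slope h -0.28126221808869956 1192
bar 166 [ 35.74632635 -27.36797937  51.69784269] 63.43282012889574 ((32.91307830810547, -26.677650451660156), (63.84107971191406, 17.66620635986328), 64.81558990478516)
topface 99 [ 33.52646051 -28.59576981  57.45499365] 63.43282012889574 ((32.624595642089844, -27.2911376953125), (62.4852180480957, 17.66620635986328), 64.81558990478516)
bar px 252.5843373493976 234.2289156626506 ((253.0, 233.5), (22.807897567749023, 9.838700294494629), 26.56505012512207)
red [(np.int64(225), np.int64(233)), (np.int64(224), np.int64(234)), (np.int64(225), np.int64(234)), (np.int64(226), np.int64(234)), (np.int64(227), np.int64(234)), (np.int64(228), np.int64(234)), (np.int64(225), np.int64(235)), (np.int64(226), np.int64(235)), (np.int64(227), np.int64(235)), (np.int64(228), np.int64(235)), (np.int64(229), np.int64(235)), (np.int64(224), np.int64(236)), (np.int64(225), np.int64(236)), (np.int64(226), np.int64(236)), (np.int64(227), np.int64(236)), (np.int64(228), np.int64(236)), (np.int64(229), np.int64(236)), (np.int64(223), np.int64(237)), (np.int64(224), np.int
[... 8278 characters left out ...]
, (np.int64(317), np.int64(207), np.float64(26.0), np.float64(2.0), np.float64(12.0)), (np.int64(315), np.int64(208), np.float64(32.0), np.float64(13.0), np.float64(12.0)), (np.int64(316), np.int64(208), np.float64(29.0), np.float64(11.0), np.float64(13.0)), (np.int64(317), np.int64(208), np.float64(25.0), np.float64(5.0), np.float64(11.0)), (np.int64(316), np.int64(209), np.float64(29.0), np.float64(15.0), np.float64(12.0))]
tab13 [-10.7482191   30.00469117  13.        ] idx13 [30.57575664 31.13010117 13.        ]
knob46 [ 27.71461252 -29.33305524  46.        ] [ 34.32612264 -30.02066528  56.        ]
redtri (array([-13.57210972,  50.74151681,   7.77237715]), np.float64(2.4902150433950987))
```

```bash
cat >> h.py <<'E'
from scipy.spatial.transform import Rotation as Ro
from rig import readout
def down(yang):
    b=np.radians(yang); y=np.array([np.cos(b),np.sin(b),0]); z=np.array([0,0,-1.]); return np.c_[np.cross(y,z),y,z]
def knobR(th):  # th: knob angle clockwise from slack, deg
    t=np.radians(-th); y=-(np.cos(t)*SX+np.sin(t)*SY); z=-SZ; return np.c_[np.cross(y,z),y,z]
def sl(x,y,h): return C0+S@np.array([x,y,h])/1000
def row(p,R,s=None):
    s=s or {k:np.array(v) for k,v in ((k,readout.read_state()[k]) for k in('position','tcp_rot'))}
    d=s['tcp_rot'].T@(np.array(p)-s['position'])/.25; w=Ro.from_matrix(s['tcp_rot'].T@R).as_rotvec(degrees=True)/90
    return np.r_[d,w].round(4).tolist()
def st():
    s=readout.read_state(); P=S.T@(s['position']-C0)*1000
    y=-(S.T@s['tcp_rot'][:,1]); print('t',s['time_s'],'slope',P.round(1),'kang',np.degrees(np.arctan2(-y[1],y[0])).round(1),'tilt',(S.T@s['tcp_rot'][:,2]).round(3),'F',s['force'].round(1),'Fs',(S.T@s['force']).round(1),'Ms',(S.T@s['moment']).round(2),'op',round(s['opening'],3),'gf',round(s['grasp_force'],1),'q',np.round(s['joint_positions'],1))
E
python3 - <<'E'
from h import *
W=[([.40,-.40,.30],down(7)),([.45,-.1,.36],down(79)),(sl(32,-25.5,119),knobR(25.2))]
s=None
for p,R in W:
    print(np.round(p,3),row(p,R,s)); s=dict(position=np.array(p),tcp_rot=R)
E
```

```text
[ 0.4 -0.4  0.3] [0.7683, -0.3698, -0.3123, -0.0009, -0.001, -0.7985]
[ 0.45 -0.1   0.36] [1.1667, 0.3448, -0.24, 0.0, 0.0, -0.8]
[0.453 0.085 0.285] [0.1308, 0.7291, 0.2983, 0.2088, -0.3559, -0.7393]
```

{"api": "send_rows", "payload": {"moves": [[0.77,-0.37,-0.31,0,0,-0.8],[0.77,-0.37,-0.31,0,0,-0.8],[0.77,-0.37,-0.31,0,0,-0.8],[0.77,-0.37,-0.31,0,0,-0.8],[0.77,-0.37,-0.31,0,0,-0.8],[0.77,-0.37,-0.31,0,0,-0.8],[0.77,-0.37,-0.31,0,0,-0.8],[0.77,-0.37,-0.31,0,0,-0.8],[0.77,-0.37,-0.31,0,0,-0.8]], "grip": 0.5}}

```text
time_s: 1.0
position: [0.4004, -0.3997, 0.2996]
tcp_rot: [[-0.129, 0.992, -0.001], [0.992, 0.129, 0.001], [0.001, -0.0, -1.0]]
force: [-1.2, 0.2, -0.0]
opening: 0.499
grasp_force: 0.0
```

{"api": "send_rows", "payload": {"moves": [[1,0.34,-0.24,0,0,-0.8],[1,0.34,-0.24,0,0,-0.8],[1,0.34,-0.24,0,0,-0.8],[1,0.34,-0.24,0,0,-0.8],[1,0.34,-0.24,0,0,-0.8],[1,0.34,-0.24,0,0,-0.8],[1,0.34,-0.24,0,0,-0.8],[1,0.34,-0.24,0,0,-0.8],[1,0.34,-0.24,0,0,-0.8],[1,0.34,-0.24,0,0,-0.8]]}}

```text
time_s: 2.0
position: [0.4535, -0.1412, 0.3597]
tcp_rot: [[-0.982, 0.188, -0.001], [0.188, 0.982, 0.0], [0.001, 0.0, -1.0]]
force: [0.0, 0.0, -1.1]
opening: 0.501
grasp_force: 0.0
```

Run:
```python
from h import *
st(); print(row(sl(32,-25.5,119),knobR(25.2)))
```

```text
t 2.0 slope [  97.9 -250.1  163.6] kang 93.2 tilt [-0.574  0.    -0.819] F [ 0.   0.  -1.1] Fs [-0.6  0.  -0.9] Ms [ 0.08 -0.17 -0.06] op 0.501 gf 0.0 q [ -30.8    9.8   91.4    0.    78.8 -110. ]
[0.1735, 0.8887, 0.2976, 0.2097, -0.3559, -0.7377]
```

{"api": "send_rows", "payload": {"moves": [[0.17,0.89,0.3,0.21,-0.356,-0.738],[0.17,0.89,0.3,0.21,-0.356,-0.738],[0.17,0.89,0.3,0.21,-0.356,-0.738],[0.17,0.89,0.3,0.21,-0.356,-0.738],[0.17,0.89,0.3,0.21,-0.356,-0.738],[0.17,0.89,0.3,0.21,-0.356,-0.738],[0.17,0.89,0.3,0.21,-0.356,-0.738],[0.17,0.89,0.3,0.21,-0.356,-0.738],[0.17,0.89,0.3,0.21,-0.356,-0.738],[0.17,0.89,0.3,0.21,-0.356,-0.738],[0.17,0.89,0.3,0.21,-0.356,-0.738],[0.17,0.89,0.3,0.21,-0.356,-0.738]]}}

```text
time_s: 3.2
position: [0.455, 0.0848, 0.2857]
tcp_rot: [[-0.458, -0.682, 0.571], [-0.855, 0.514, -0.071], [-0.245, -0.52, -0.818]]
force: [-0.1, 0.4, -0.0]
opening: 0.5
grasp_force: 0.0
```

Run:
```python
from h import *
st(); print(row(sl(32,-25.5,119),knobR(25.2)),row(sl(32,-25.5,30),knobR(25.2)))
p,d=viewer.capture('side'); np.savez('side1.npz',p=p,d=d)
cv2.imwrite('pics/s1.png',cv2.resize(p[120:250,230:400],None,fx=4.5,fy=4.5,interpolation=cv2.INTER_CUBIC)[:,:,::-1])
```

```text
t 3.2 slope [ 34.1 -25.6 117.9] kang 25.3 tilt [ 0.002 -0.001 -1.   ] F [-0.1  0.4 -0. ] Fs [-0.1  0.4  0.1] Ms [ 0.17  0.31 -0.1 ] op 0.5 gf 0.0 q [  -0.9    3.2  123.5  -11.1   18.6 -139.1]
[0.0034, 0.0077, -0.0045, -0.0014, 0.0001, -0.0012] [0.0034, 0.0085, 0.3515, -0.0014, 0.0001, -0.0012]
```

View pics/s1.png

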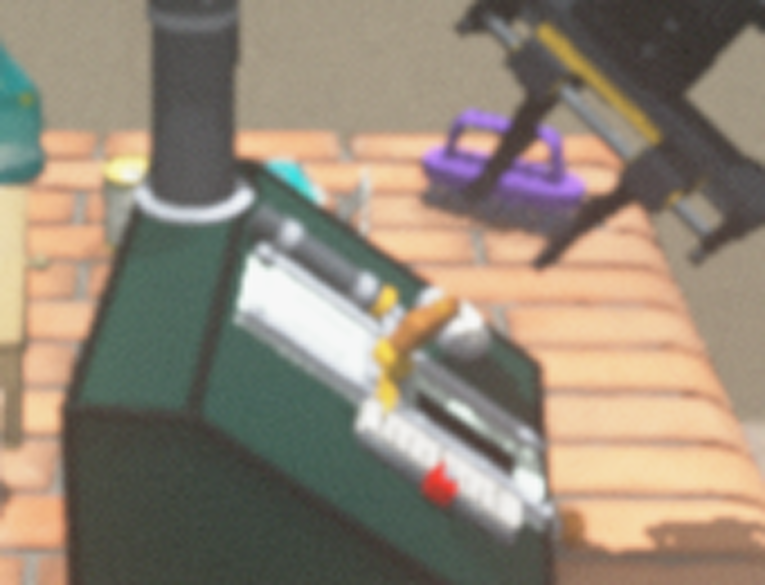

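The side crop shows the open fingers above and outside the bar, with tips at (470,200) and (540,265) and the bar centre at about (420,330). Before descending I'll cross-check the knob axis using the gold screw on top of the bar.

Run:
```python
from h import *
print('tcp proj',proj('side',readout.read_state()['position']),'seen 342.2 171.6')
print('screw', onplane('top',(252.7,237.3),.059),onplane('side',(327.2,188.0),.059),tri((252.7,237.3),(327.2,188.0)))
for n in('top','side'):
  z=np.load(n+'0.npz'); P=(pts(n,z['d'])-C0)@S*1000
  k=(P[...,2]>50)&(P[...,2]<66)&(abs(P[...,0]-32)<40)&(abs(P[...,1]+26)<45)
  B=P[k]; r=cv2.minAreaRect(B[:,:2].astype(np.float32)); print(n,k.sum(),r,B.mean(0))
print('idx side',onplane('side',(245+418/6,150+362/6),.013),'tab side',onplane('side',(245+500/6,150+440/6),.013))
```

```text
tcp proj [342.15647217 170.53424545] seen 342.2 171.6
screw [ 30.37831437 -29.02272246  59.        ] [ 32.73170982 -22.31293409  59.        ] (array([ 29.85124634, -28.91079171,  56.59127636]), np.float64(1.7952446659978574))
top 119 ((32.18134307861328, -27.496131896972656), (64.50763702392578, 18.293977737426758), 64.81558990478516) [ 34.1580705 -26.714897   56.9359623]
side 72 ((32.42170333862305, -22.715871810913086), (62.668949127197266, 14.91137409210205), 63.87355422973633) [ 33.970436   -18.00125238  54.87766587]
idx side [33.00026968 26.406159   13.        ] tab side [-10.05006712  41.72340435  13.        ]
```

{"api": "send_rows", "payload": {"moves": [[0.009,0.006,0.05,0,0,0],[0.009,0.006,0.1,0,0,0],[0.009,0.006,0.15,0,0,0],[0.009,0.006,0.2,0,0,0],[0.009,0.006,0.25,0,0,0],[0.009,0.006,0.3,0,0,0],[0.009,0.006,0.33,0,0,0],[0.009,0.006,0.35,0,0,0],[0.009,0.006,0.35,0,0,0],[0.009,0.006,0.35,0,0,0]], "grip": 0.5}}

```text
time_s: 4.25
position: [0.5024, 0.0776, 0.2122]
tcp_rot: [[-0.456, -0.683, 0.57], [-0.856, 0.513, -0.071], [-0.244, -0.52, -0.818]]
force: [0.1, 0.1, -0.3]
opening: 0.505
grasp_force: 0.0
```

Run:
```python
from h import *
st(); print(row(sl(32,-27,30),knobR(25.2)))
```

```text
t 4.25 slope [ 31.2 -26.9  30.2] kang 25.2 tilt [ 0.001 -0.001 -1.   ] F [ 0.1  0.1 -0.3] Fs [-0.1  0.1 -0.3] Ms [ 0.1   0.36 -0.06] op 0.505 gf 0.0 q [  -2.1   16.4  124.5  -35.2    5.  -115.7]
[-0.0011, -0.0032, 0.0008, -0.001, 0.0, 0.0001]
```

{"api": "send_rows", "payload": {"moves": [[0,0,0,0,0,0],[0,0,0,0,0,0],[0,0,0,0,0,0],[0,0,0,0,0,0],[0,0,0,0,0,0],[0,0,0,0,0,0],[0,0,0,0,0,0],[0,0,0,0,0,0]], "grip": 0}}

```text
time_s: 5.05
position: [0.502, 0.0775, 0.2124]
tcp_rot: [[-0.456, -0.683, 0.571], [-0.856, 0.512, -0.071], [-0.244, -0.521, -0.818]]
force: [-2.1, -1.6, 3.5]
opening: 0.17
grasp_force: 30.0
```

Run:
```python
from h import *
st()
R=readout.read_state()['tcp_rot']; print('downslope in tool',(R.T@-SX).round(3))
```

```text
t 5.05 slope [ 30.9 -27.1  30.6] kang 25.2 tilt [ 0.002 -0.001 -1.   ] F [-2.1 -1.6  3.5] Fs [ 0.5 -1.9  3.9] Ms [-0.11  0.16 -0.04] op 0.17 gf 30.0 q [  -2.1   16.4  124.6  -35.2    4.9 -115.7]
downslope in tool [ 0.425  0.905 -0.002]
```

{"api": "send_rows", "payload": {"moves": [[0.007,0.015,0,0,0,0],[0.014,0.03,0,0,0,0],[0.021,0.045,0,0,0,0],[0.028,0.06,0,0,0,0],[0.035,0.075,0,0,0,0],[0.042,0.09,0,0,0,0],[0.049,0.105,0,0,0,0],[0.056,0.12,0,0,0,0],[0.063,0.135,0,0,0,0],[0.07,0.15,0,0,0,0],[0.07,0.15,0,0,0,0],[0.07,0.15,0,0,0,0]]}}

```text
time_s: 6.25
position: [0.4765, 0.0804, 0.1977]
tcp_rot: [[-0.462, -0.687, 0.561], [-0.854, 0.515, -0.074], [-0.238, -0.513, -0.825]]
force: [24.7, -6.6, -29.0]
opening: 0.167
grasp_force: 30.0
```

Run:
```python
from h import *
st()
for n in('side','top'):
    p,d=viewer.capture(n); np.savez(n+'2.npz',p=p,d=d)
    b=(165,245,290,360) if n=='side' else (200,260,205,275)
    cv2.imwrite(f'pics/{n}2.png',cv2.resize(p[b[0]:b[1],b[2]:b[3]],None,fx=7,fy=7,interpolation=cv2.INTER_CUBIC)[:,:,::-1])
a=cv2.imread('pics/side2.png');b=cv2.imread('pics/top2.png'); b=cv2.resize(b,None,fx=.6,fy=.6) 
c=np.zeros((560,490+294,3),np.uint8); c[:a.shape[0],:490]=a; c[:b.shape[0],490:]=b; cv2.imwrite('pics/c2.png',c)
```

```text
t 6.25 slope [  1.5 -27.3  33.2] kang 25.3 tilt [-0.009 -0.005 -1.   ] F [ 24.7  -6.6 -29. ] Fs [  4.1  -3.6 -38.3] Ms [-0.49 -0.59 -0.  ] op 0.167 gf 30.0 q [ -1.5  17.1 128.1 -81.9   3.4 -68.2]
```

View pics/c2.png

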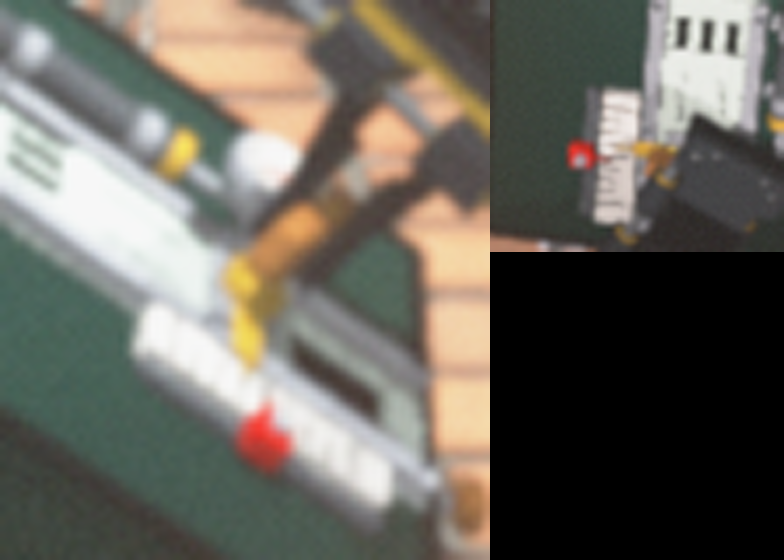

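The top panel shows the index at (640,150) and the tab at (580,153), distorted by the offset, so the slide was drawn only about 29 mm. Joint 4 ran into its -82° limit near the wrist singularity, and the arm is now lifting on the knob. I'll back up the slope and regrasp with the tool tilted in the plane of the bar.

{"api": "send_rows", "payload": {"moves": [[-0.007,-0.015,0,0,0,0],[-0.014,-0.03,0,0,0,0],[-0.021,-0.045,0,0,0,0],[-0.028,-0.06,0,0,0,0],[-0.035,-0.075,0,0,0,0],[-0.035,-0.075,0,0,0,0],[-0.035,-0.075,0,0,0,0]]}}

```text
time_s: 7.05
position: [0.4927, 0.0787, 0.2091]
tcp_rot: [[-0.462, -0.688, 0.56], [-0.854, 0.515, -0.072], [-0.239, -0.512, -0.825]]
force: [23.1, -9.0, -27.3]
opening: 0.166
grasp_force: 30.0
```

Run:
```python
from h import *
st()
```

```text
t 7.05 slope [ 21.4 -27.1  33.2] kang 25.3 tilt [-0.011 -0.003 -1.   ] F [ 23.1  -9.  -27.3] Fs [  4.1  -6.1 -36.2] Ms [-1.09 -0.7  -0.01] op 0.166 gf 30.0 q [  -1.9   16.2  125.4  -36.3    5.2 -114.3]
```

```bash
cat >> h.py <<'E'
def gpose(x,y,h,th,T):
    t=np.radians(th); T=np.radians(T); kx=np.cos(t)*SX-np.sin(t)*SY; ky=np.sin(t)*SX+np.cos(t)*SY
    z=-SZ*np.cos(T)-ky*np.sin(T); yy=-kx; return sl(x,y,h)+.019*z, np.c_[np.cross(yy,z),yy,z]
def gst():
    s=readout.read_state(); g=S.T@(s['position']-.019*s['tcp_rot'][:,2]-C0)*1000; print('grasp',g.round(1)); st()
E
python3 - <<'E'
from h import *
gst(); print(row(*gpose(21.4,-27.1,49.5,25.3,0)),row(*gpose(21.4,-27.1,49.5,25.3,12)))
E
```

```text
grasp [ 21.6 -27.   52.2]
t 7.05 slope [ 21.4 -27.1  33.2] kang 25.3 tilt [-0.011 -0.003 -1.   ] F [ 23.1  -9.  -27.3] Fs [  4.1  -6.1 -36.2] Ms [-1.09 -0.7  -0.01] op 0.166 gf 30.0 q [  -1.9   16.2  125.4  -36.3    5.2 -114.3]
[0.0001, -0.0001, 0.011, 0.0054, -0.0046, -0.0] [0.0159, -0.0001, 0.0094, 0.0053, 0.1287, 0.0005]
```

{"api": "send_rows", "payload": {"moves": [[0.004,0,0.008,0.005,0.03,0],[0.008,0,0.01,0.005,0.065,0],[0.012,0,0.01,0.005,0.1,0],[0.016,0,0.01,0.005,0.129,0],[0.016,0,0.01,0.005,0.129,0],[0.016,0,0.01,0.005,0.129,0]]}}

```text
time_s: 7.65
position: [0.4898, 0.0768, 0.2075]
tcp_rot: [[-0.563, -0.685, 0.463], [-0.824, 0.511, -0.245], [-0.069, -0.52, -0.852]]
force: [4.4, -4.2, 0.2]
opening: 0.168
grasp_force: 30.0
```

Run:
```python
from h import *
gst(); print(row(*gpose(21.5,-27.1,49,25.3,12)),row(*gpose(21.5,-27.1,49,40,12)))
```

```text
grasp [ 20.  -25.8  52.1]
t 7.65 slope [ 18.3 -29.3  33.5] kang 25.1 tilt [-0.087 -0.186 -0.979] F [ 4.4 -4.2  0.2] Fs [ 4.1 -3.7 -2.6] Ms [-0.18 -0.56 -0.03] op 0.168 gf 30.0 q [  6.5  18.  119.4 -48.9  23.1 -95.6]
[-0.0002, -0.0078, 0.0126, -0.0006, 0.0013, 0.0022] [-0.0007, -0.0038, 0.0125, -0.0344, 0.0013, 0.162]
```

Run:
```python
from h import *
print(row(*gpose(20,-26,52.1,40,12)),row(*gpose(5,-26,52.1,40,12)),row(*gpose(-10,-26,52.1,40,12)))
```

```text
[0.0004, 0.0035, 0.0001, -0.0344, 0.0013, 0.162] [0.0253, 0.0579, 0.0053, -0.0344, 0.0013, 0.162] [0.0502, 0.1122, 0.0106, -0.0344, 0.0013, 0.162]
```

{"api": "send_rows", "payload": {"moves": [[0,0.002,0,-0.017,0,0.08],[0,0.0035,0,-0.034,0.001,0.162],[0,0.0035,0,-0.034,0.001,0.162],[0.008,0.022,0.002,-0.034,0.001,0.162],[0.017,0.04,0.0036,-0.034,0.001,0.162],[0.025,0.058,0.0053,-0.034,0.001,0.162],[0.034,0.076,0.007,-0.034,0.001,0.162],[0.042,0.094,0.009,-0.034,0.001,0.162],[0.05,0.112,0.0106,-0.034,0.001,0.162],[0.05,0.112,0.0106,-0.034,0.001,0.162],[0.05,0.112,0.0106,-0.034,0.001,0.162]]}}

```text
time_s: 8.75
position: [0.4646, 0.0799, 0.1898]
tcp_rot: [[-0.721, -0.544, 0.429], [-0.666, 0.715, -0.213], [-0.191, -0.44, -0.878]]
force: [5.6, -4.9, -0.3]
opening: 0.169
grasp_force: 30.0
```

Run:
```python
from h import *
gst()
p,d=viewer.capture('side'); np.savez('side3.npz',p=p,d=d)
a=cv2.resize(p[185:245,290:360],None,fx=7,fy=7,interpolation=cv2.INTER_CUBIC)
p,d=viewer.capture('top'); np.savez('top3.npz',p=p,d=d)
b=cv2.resize(p[205:255,210:250],None,fx=7,fy=7,interpolation=cv2.INTER_CUBIC)
c=np.zeros((420,770,3),np.uint8); c[:,:490]=a; c[:350,490:]=b; cv2.imwrite('pics/c3.png',c[:,:,::-1])
```

```text
grasp [-10.2 -26.2  52.1]
t 8.75 slope [-12.7 -29.2  33.5] kang 40.0 tilt [-0.133 -0.159 -0.978] F [ 5.6 -4.9 -0.3] Fs [ 4.9 -4.2 -3.8] Ms [-0.22 -0.73 -0.07] op 0.169 gf 30.0 q [  5.7  18.3 122.1 -46.   20.8 -83.6]
```

View pics/c3.png

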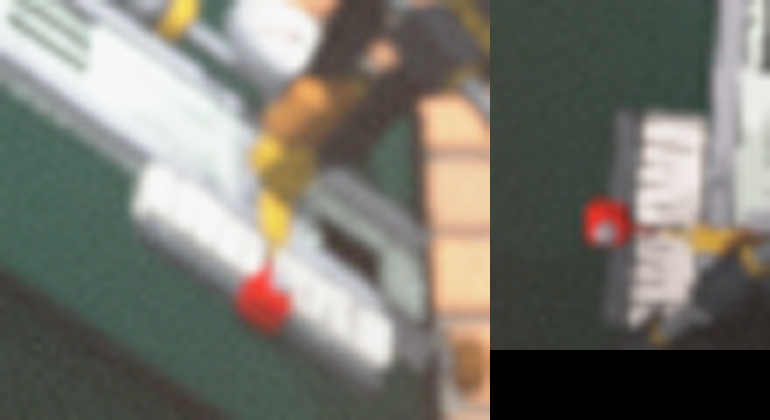

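The tip of the red pointer, at (650,227), meets the brass index at (672,231) in the top panel. They look level to within about 1 mm. I'll compute that, then the rows for turning.

Run:
```python
from h import *
print(onplane('top',(210+160/7-.5,205+227/7-.5),.013),onplane('top',(210+182/7-.5,205+231/7-.5),.013))
g=[row(*gpose(-9.8,-26.2,52.1,th,12)) for th in range(48,105,8)]
for r in g: print(r)
```

```text
[-8.63844568 33.82564299 13.        ] [-9.14177628 24.46578976 13.        ]
[-0.0004, 0.0017, -0.0001, -0.0188, 0.0005, 0.0867]
[-0.0009, 0.0038, -0.0002, -0.0372, 0.0005, 0.1737]
[-0.0016, 0.0059, -0.0003, -0.0557, 0.0006, 0.2606]
[-0.0026, 0.0079, -0.0005, -0.0741, 0.0006, 0.3476]
[-0.0039, 0.0096, -0.0008, -0.0925, 0.0006, 0.4345]
[-0.0054, 0.0112, -0.0011, -0.111, 0.0006, 0.5215]
[-0.0071, 0.0126, -0.0015, -0.1294, 0.0006, 0.6085]
[-0.009, 0.0137, -0.0019, -0.1479, 0.0006, 0.6954]
```

{"api": "send_rows", "payload": {"moves": [[0,0.001,0,-0.009,0,0.043],[0,0.002,0,-0.019,0,0.087],[-0.001,0.003,0,-0.028,0,0.13],[-0.001,0.004,0,-0.037,0,0.174],[-0.001,0.005,0,-0.046,0,0.217],[-0.002,0.006,0,-0.056,0,0.26],[-0.002,0.007,0,-0.065,0,0.304],[-0.003,0.008,0,-0.074,0,0.348],[-0.004,0.01,-0.001,-0.093,0,0.435],[-0.004,0.01,-0.001,-0.093,0,0.435]]}}

```text
time_s: 9.85
position: [0.4642, 0.0814, 0.1895]
tcp_rot: [[-0.922, -0.018, 0.388], [-0.055, 0.995, -0.083], [-0.384, -0.098, -0.918]]
force: [3.2, -8.2, 1.8]
opening: 0.167
grasp_force: 30.0
```

Run:
```python
from h import *
gst()
for th in (88,96,104,112,120,128,136,142): print(th,row(*gpose(-9.8,-26.2,52.1,th,12)))
```

```text
grasp [ -9.5 -27.2  52.2]
t 9.85 slope [-13.3 -27.9  33.6] kang 80.2 tilt [-0.203 -0.036 -0.979] F [ 3.2 -8.2  1.8] Fs [ 4.4 -7.8 -0.9] Ms [-1.01 -0.66  0.09] op 0.167 gf 30.0 q [ -0.7  16.6 121.5 -13.7  19.4 -80.8]
88 [0.0006, 0.0063, 0.0006, -0.0182, 0.0013, 0.0849]
96 [0.0001, 0.0084, 0.0005, -0.0366, 0.0013, 0.1719]
104 [-0.0006, 0.0105, 0.0004, -0.055, 0.0013, 0.2588]
112 [-0.0016, 0.0124, 0.0002, -0.0734, 0.0013, 0.3458]
120 [-0.0029, 0.0142, -0.0001, -0.0918, 0.0013, 0.4328]
128 [-0.0044, 0.0158, -0.0004, -0.1102, 0.0013, 0.5197]
136 [-0.0061, 0.0172, -0.0008, -0.1286, 0.0013, 0.6067]
142 [-0.0075, 0.018, -0.0011, -0.1424, 0.0013, 0.6719]
```

{"api": "send_rows", "payload": {"moves": [[0,0.001,0,-0.009,0,0.042],[0,0.002,0,-0.018,0.001,0.085],[0,0.003,0,-0.027,0.001,0.128],[0,0.004,0,-0.037,0.001,0.172],[0,0.005,0,-0.046,0.001,0.215],[-0.001,0.0065,0,-0.055,0.001,0.259],[-0.001,0.0075,0,-0.064,0.001,0.302],[-0.002,0.0085,0,-0.073,0.001,0.346],[-0.002,0.0095,0,-0.083,0.001,0.39],[-0.003,0.0105,0,-0.092,0.001,0.433],[-0.003,0.0105,0,-0.092,0.001,0.433]]}}

```text
time_s: 10.95
position: [0.4646, 0.0829, 0.1898]
tcp_rot: [[-0.746, 0.512, 0.426], [0.584, 0.81, 0.049], [-0.32, 0.285, -0.903]]
force: [-1.1, -12.2, 9.0]
opening: 0.167
grasp_force: 30.0
```

Run:
```python
from h import *
gst()
for th in (128,136,142,146,150): print(th,row(*gpose(-9.5,-27.2,52.1,th,12)))
p,d=viewer.capture('side')
a=cv2.resize(p[185:245,290:360],None,fx=7,fy=7,interpolation=cv2.INTER_CUBIC)
p,d=viewer.capture('top')
b=cv2.resize(p[205:255,210:250],None,fx=7,fy=7,interpolation=cv2.INTER_CUBIC)
c=np.zeros((420,770,3),np.uint8); c[:,:490]=a; c[:350,490:]=b; cv2.imwrite('pics/c4.png',c[:,:,::-1])
```

```text
grasp [ -9.6 -28.2  52.4]
t 10.95 slope [-12.9 -26.3  33.8] kang 119.9 tilt [-0.177  0.101 -0.979] F [ -1.1 -12.2   9. ] Fs [  5.4 -12.2   7.1] Ms [-1.79 -0.42  0.3 ] op 0.167 gf 30.0 q [ -7.5  15.8 124.5  22.   16.1 -82.3]
128 [0.0017, 0.006, 0.0014, -0.0191, 0.0029, 0.0877]
136 [0.0012, 0.0082, 0.0013, -0.0374, 0.0029, 0.1747]
142 [0.0007, 0.0098, 0.0012, -0.0511, 0.0029, 0.24]
146 [0.0002, 0.0108, 0.0011, -0.0602, 0.0029, 0.2835]
150 [-0.0003, 0.0117, 0.001, -0.0694, 0.0029, 0.327]
```

View pics/c4.png

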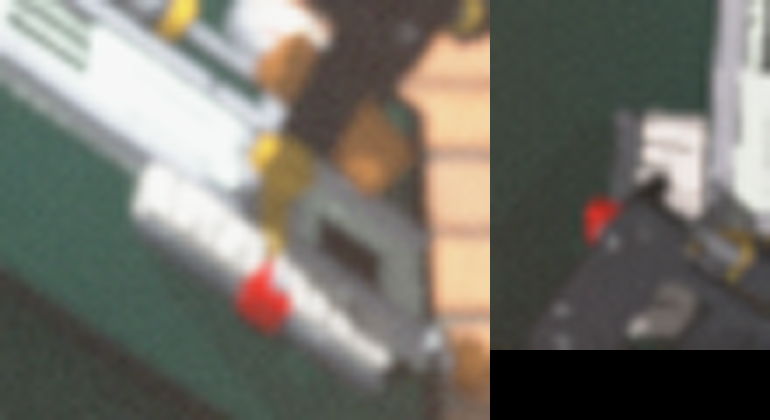

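The index is still at the tab: in the side panel the index is at (272,240) and the red pointer at (268,265), unchanged. I'll carry on to the stop.

{"api": "send_rows", "payload": {"moves": [[-0.001,0,0.001,-0.01,0.002,0.044],[-0.002,0.001,0.001,-0.019,0.003,0.088],[-0.002,0.002,0.001,-0.028,0.003,0.131],[-0.002,0.003,0.001,-0.037,0.003,0.175],[-0.002,0.004,0.001,-0.044,0.003,0.207],[-0.002,0.005,0.001,-0.051,0.003,0.24],[-0.002,0.005,0.001,-0.051,0.003,0.24]]}}

```text
time_s: 11.75
position: [0.4647, 0.0837, 0.1898]
tcp_rot: [[-0.516, 0.716, 0.471], [0.838, 0.535, 0.105], [-0.177, 0.449, -0.876]]
force: [-0.5, -5.0, 12.1]
opening: 0.18
grasp_force: 30.0
```

Run:
```python
from h import *
gst(); print(readout.read_state()['tau'].round(2))
for th in (146,150): print(th,row(*gpose(-9.5,-28.5,52.3,th,12)))
```

```text
grasp [-10.5 -28.6  52.4]
t 11.75 slope [-12.9 -25.5  33.8] kang 141.8 tilt [-0.13   0.162 -0.978] F [-0.5 -5.  12.1] Fs [ 7.  -5.   9.8] Ms [-0.54 -0.84  0.56] op 0.18 gf 30.0 q [-10.9  16.  127.2  48.4  14.9 -89.7]
[  2.57 -19.6   -8.8    1.4    1.28   0.62]
146 [-0.0022, 0.0046, -0.0001, -0.0111, 0.0002, 0.0453]
150 [-0.0023, 0.0056, -0.0001, -0.0203, 0.0002, 0.0888]
```

{"api": "send_rows", "payload": {"moves": [[-0.001,0.002,0,-0.006,0,0.022],[-0.002,0.004,0,-0.011,0,0.045],[-0.002,0.004,0,-0.011,0,0.045],[-0.002,0.004,0,-0.011,0,0.045]]}}

```text
time_s: 12.15
position: [0.4646, 0.084, 0.1898]
tcp_rot: [[-0.467, 0.742, 0.481], [0.873, 0.475, 0.114], [-0.144, 0.473, -0.869]]
force: [-6.1, -9.0, 10.0]
opening: 0.19
grasp_force: 32.5
```

Run:
```python
from h import *
gst(); print(readout.read_state()['tau'].round(2))
p,d=viewer.capture('side')
a=cv2.resize(p[185:245,290:360],None,fx=7,fy=7,interpolation=cv2.INTER_CUBIC)
cv2.imwrite('pics/c5.png',a[:,:,::-1])
```

```text
grasp [-10.8 -28.4  52.3]
t 12.15 slope [-13.  -25.1  33.8] kang 145.8 tilt [-0.119  0.172 -0.978] F [-6.1 -9.  10. ] Fs [ 1.7 -9.7 11. ] Ms [-1.38  0.38  1.04] op 0.19 gf 32.5 q [-11.4  16.1 127.8  54.3  14.7 -92.1]
[  2.72 -19.85  -9.34   1.58   1.42   0.83]
```

{"api": "send_rows", "payload": {"moves": [[-0.001,0.001,0,-0.006,0,0.022],[-0.001,0.002,0,-0.011,0,0.045],[-0.001,0.002,0,-0.011,0,0.045],[-0.001,0.002,0,-0.011,0,0.045]]}}

```text
time_s: 12.6
position: [0.4645, 0.0845, 0.1897]
tcp_rot: [[-0.415, 0.765, 0.493], [0.903, 0.411, 0.123], [-0.109, 0.496, -0.862]]
force: [-4.8, -5.6, 8.9]
opening: 0.208
grasp_force: 34.2
```

Run:
```python
from h import *
gst(); print(readout.read_state()['tau'].round(2))
```

```text
grasp [-11.2 -28.1  52.4]
t 12.6 slope [-13.2 -24.7  33.8] kang 149.9 tilt [-0.106  0.182 -0.978] F [-4.8 -5.6  8.9] Fs [ 1.8 -6.1  9.6] Ms [-1.17  0.35  1.09] op 0.208 gf 34.2 q [-11.9  16.3 128.5  60.9  14.7 -95.1]
[  1.93 -20.28  -9.41   1.64   1.32   0.94]
```

{"api": "send_rows", "payload": {"moves": [[0,0,0,0,0,-0.04],[0,0,0,0,0,-0.04],[0,0,0,0,0,-0.04]]}}

```text
time_s: 12.9
position: [0.4645, 0.0846, 0.1896]
tcp_rot: [[-0.459, 0.739, 0.493], [0.877, 0.464, 0.123], [-0.138, 0.489, -0.861]]
force: [-5.9, -8.0, 8.0]
opening: 0.198
grasp_force: 28.9
```

{"api": "send_rows", "payload": {"moves": [[0,0,0,0,0,0],[0,0,0,0,0,0],[0,0,0,0,0,0],[0,0,0,0,0,0],[0,0,0,0,0,0],[0,0,0,0,0,0]], "grip": 0.5}}

```text
time_s: 13.5
position: [0.4649, 0.0864, 0.1894]
tcp_rot: [[-0.46, 0.739, 0.492], [0.878, 0.461, 0.128], [-0.132, 0.491, -0.861]]
force: [-0.7, 0.2, -0.4]
opening: 0.499
grasp_force: 0.0
```

{"api": "send_rows", "payload": {"moves": [[0,0,-0.05,0,0,0],[0,0,-0.1,0,0,0],[0,0,-0.15,0,0,0],[0,0,-0.2,0,0,0],[0,0,-0.25,0,0,0],[0,0,-0.3,0,0,0],[0,0,-0.35,0,0,0],[0,0,-0.4,0,0,0],[0,0,-0.4,0,0,0]]}}

```text
time_s: 14.4
position: [0.4157, 0.0734, 0.2768]
tcp_rot: [[-0.459, 0.738, 0.494], [0.878, 0.461, 0.127], [-0.134, 0.492, -0.86]]
force: [1.0, 0.3, 0.1]
opening: 0.498
grasp_force: 0.0
```

Run:
```python
from h import *
gst()
p,d=viewer.capture('side'); np.savez('side6.npz',p=p,d=d)
a=cv2.resize(p[185:245,290:360],None,fx=7,fy=7,interpolation=cv2.INTER_CUBIC)
P=(pts('side',d)-C0)@S*1000
k=(P[...,2]>50)&(P[...,2]<62)&(abs(P[...,0]+10)<45)&(abs(P[...,1]+26)<45); print('bar',k.sum(),cv2.minAreaRect(P[k][:,:2].astype(np.float32)))
p,d=viewer.capture('top'); np.savez('top6.npz',p=p,d=d)
b=cv2.resize(p[205:255,210:250],None,fx=7,fy=7,interpolation=cv2.INTER_CUBIC)
c=np.zeros((420,770,3),np.uint8); c[:,:490]=a; c[:350,490:]=b; cv2.imwrite('pics/c6.png',c[:,:,::-1])
```

```text
grasp [  0.2 -45.2 150.7]
t 14.4 slope [ -1.8 -41.7 132.1] kang 146.8 tilt [-0.104  0.187 -0.977] F [1.  0.3 0.1] Fs [ 0.8  0.5 -0.5] Ms [-0.04  0.13  0.08] op 0.498 gf 0.0 q [-17.1  -0.7 126.7  31.3  31.  -70.6]
bar 94 ((-8.681979179382324, -23.221492767333984), (14.479680061340332, 63.60717010498047), 46.07149124145508)
```

View pics/c6.png

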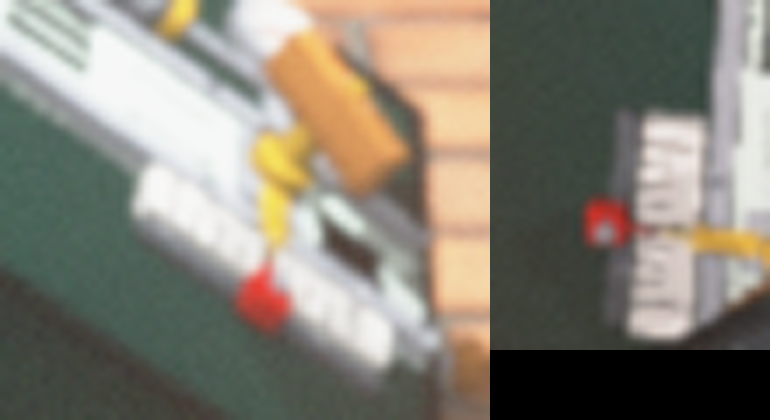

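The index at (680,235) still meets the red pointer at (655,228) with the gripper clear. The bar stands about 136° from slack, which matches the 2.4 rad stop.

```bash
python3 -c "
from rig import ticket; print(ticket.hand_in())"
```

```text
the job is handed in; nothing more can be done
None
```

I handed the job in with the slide's index level with the red tab to within about 1 mm in the camera images, the clamp knob turned to its stop (moment about 1.1 N m) and the gripper clear; no verdict came back.

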